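Seat the slotted polishing arbor in the bench polisher's spindle

ROBOT

A 6-joint arm with a two-finger parallel gripper is mounted at the origin on the work surface. World frame = base frame: x ahead of the robot, y to its left, z up, the work surface at z = 0. Lengths are in m, angles in degrees, forces in N, time in s.
With the tool pointing down it reaches from about 0.35 to 0.875 m from the base axis. Payload 4.2 kg.
Tool frame: the origin (TCP) lies on the centre line of the jaws, within the pads' length; the fingertips stand 8 mm ahead of it and the grasp point (between the pads) lies 11 mm behind it; z points along the fingers, y is the direction in which the jaws open and shut (so a half turn about z gives the same grasp; the last joint's range is limited). The gripper opens to 87 mm and grips with 3 to 60 N. Pads are 19 mm wide; open, the fingers measure 117 mm over their backs; the gripper's body (75 mm by 190 mm) begins 51 mm behind the grasp point.
Start: joints at [80.306, 22.042, 0.453, 0, -68.411, -14.817], TCP at [0.259, 0.569, 0.231] pointing down, gripper open.
Joint ranges: [-179.83, 179.83], [-69.29, 118.12], [-61.27, 80.66], [-181.25, 117.63], [-171.15, -9.14], [-177.46, 177.46]. Speed limits (degrees/s): [159.86, 159.86, 180, 180, 180, 180].

INTERFACE

Orientations are given as a 3x3 rotation matrix whose columns are the frame's x, y, z axes.
In Python, from station import sense, capture, finish_job, recognise gives the robot as it stands.
- The arm moves only by the tool apply_moves, never from a script. Its argument "plan" is a list that holds one entry, the list of rows, each a list of 7 numbers: the opening in per cent of the stroke, from 0 (shut) to 100 (fully open), then the shift along the world's x, y, z in units of 25 mm (1.0 is 25 mm), then the turn, a rotation vector about the world's x, y, z in rad. A call has 1 to 12 rows; each row shifts and turns the pose as measured when the row begins; what a row does not reach is not made up. A row lasts 1/12 s, in which the tool goes at most 41.7 mm and 7.16 degrees, less where a joint would pass 70% of its speed; a pose out of reach is approached as far as the arm can. A call is refused whole if a number of a shift passes 1 or a number of a turn 0.125, either way. A call with a gripper value outside its range is refused whole. The fingers move at their own pace and stop on an object; the grip force is fixed at half the most. Time passes only in rows, so rows that do not move let the fingers close. It gives the time, the measured TCP pose, the force and the opening at its end, in the units of the state.
- sense(): the state, without advancing time (a new reading comes with each control period).
- capture(name): name is "scene" or "top" or "wrist"; returns a dict with "pixels" (420x560x3 uint8, red, green, blue), "depth" (420x560 float32, m along the optical axis (not along the pixel's ray), 0 where there is no reading), "mtx" (3x3 intrinsics, pixels), "R" (3x3) and "t" (3): a world point X has camera coordinates R X + t; the wrist camera has in their place "mount" (4x4, takes a point from camera to tool coordinates, whose origin is the TCP and whose axes are the flange's). Camera axes: x right, y down, z forward; pixel columns grow to the right and rows downward; lengths in m; the calibration is good to about 2 mm. A picture is of the moment at which its call begins: read the wrist's pose just before it.
- finish_job(): hands the job in, once; it reports no verdict.
Trained networks look in a picture, given as the dict that the camera call returned (one of the last four; its "shot" number tells which), for a name from the list of things; names that differ only in an ending like _2 or _b are one class to them, and where a whole thing is asked for, a point or a joint stands for the part that bears it (a point fixed in the world has none). Each returns a list of dicts, best first, with "score" (0 to 1); they miss things now and then, are a little off and sometimes report something else, mostly with a low value. They report only what shows in the picture. A call takes as long as a camera call.
- recognise(label, picture): "at" ([x, y, z] in m, in the coordinates of the camera as it stood for that picture, good to about 4 mm: the middle of the surface that is visible of it).
The state is a dict: "time_s": time; "joints": joint angles; "joint_velocities": joint speeds; "effort": joint torques, N m; "tcp_pos": TCP position; "ee_rot": TCP orientation; "wrist_force": force on the tool from outside, world axes, zero at the start; "moment": the same for the moment, N m; "gripper_width": opening from 0.0 (shut) to 1.0 (fully open).
Only numpy, scipy, OpenCV 4.12 (cv2) and the standard library are available. Lean on these libraries where they do the work, as an engineer would, in place of code of your own. Each camera call takes 0.05 s, during which the arm holds its last target.

TASK

Take the slotted polishing arbor out of the tool stand and fit it in the upright spindle of the bench polisher: set its tapered shank in gently, feel for the angle at which its drive slot drops over the two dogs, then press it fully home, flange flat on the spindle face, and let go. A push of 15 to 25 N seats it; never force it, as the dogs and the spindle are easily damaged, and leave the two other tools standing in the stand.

Things in the scene. Friction and masses are not known exactly. Their poses are not given: they have to be found in the camera images.
- arbor_grip (a point): Steel slotted arbor, about 220 g, in one place of the stand, shank down. Point: centre of its upright grip block, 26 x 26 mm, 22 mm high, sides square to the point's x, y; z up its axis. Below: neck 22 mm across, 15 mm high; flange; shank, its tip 70 mm under this point. Above: grey felt bob 21 mm across, top 32 mm over this point. Yaw within 0.4 rad of the stand's; half a turn is the same.
- arbor_seat (a point): Centre of the underside of the arbor's flange, 34 mm under arbor_grip, same axes; lies on spindle_face when home. Flange 56 mm across, 8 mm thick. Drive slot: an 11 mm wide notch right through the flange on both sides, along the point's y axis, from the rim to 16.5 mm from the axis. Under it the tapered shank, 24 mm across here, 16 mm near its tip, 36 mm long.
- polisher: Bench polisher, fixed: a grey box 170 mm (x) by 190 mm (y), top 64 mm above its origin, with the upright steel spindle nose, 60 mm across, rising from its middle to 117 mm above the origin. Origin: on the mat under the spindle axis; z up, x and y along the box's sides.
- spindle_face (a point): Centre of the spindle's flat top face, on its axis; axes of the polisher (does not show how the spindle is turned). The tapered socket opens here, 25.6 mm across, with 0.8 mm to spare round the seated shank. The spindle is braked: it turns only under more than 0.3 N m, so press on the dogs with only 3 to 8 N while turning the arbor.
- dog_tops (a point): Point on the spindle axis level with the tops of its two dogs, 8 mm above spindle_face, axes of the polisher. Dogs: steel, 8 x 8 x 8 mm, on the face, centred 23 mm out on opposite sides. Their line is turned 0.2 to 1.1 rad counter-clockwise (from above) from the polisher's y axis: see or feel for it. Slot play about 1.5 mm (0.06 rad) each side. If it misses, the flange rests here.
- sleeve (a joint): How far (m) the shank has pushed down the brass retaining sleeve in the socket: 0 at the start, 0.004 when home, 0.006 at most. With the slot over the dogs the arbor drops until its tip meets the sleeve, 4 mm above home. The sleeve resists with about 10 N, has no spring and stays where pushed; the arbor's weight does not move it.
- stand: Tool stand, fixed: a grey plastic block 85 mm (x) by 250 mm (y), 50 mm high, origin under its centre. Three holes, 30 mm across, in a row along its y axis, at -80, 0 and +80 mm; each holds a tool, flange resting on the top. The tools lift straight up out of it.
- centre: Bystander in the stand: a plain steel centre, whole round flange 48 mm across without a slot, cone point 50 mm above the stand's top. Origin on its axis at the top of the stand, z up.
- chuck: Bystander in the stand: a dark three-jaw chuck 42 mm across, about 60 mm above the stand's top. Origin on its axis at the top of the stand, z up.

How it is judged (in metres and radians):
On the way, in this order (a step that is already met when the one before it is completed fails the run):
1. the arbor is set in the socket gently, upright: it stands there 2 to 20 mm short of home for a tenth of a second with the sleeve not yet pushed (z of arbor_seat in the frame of spindle_face between 0.002 and 0.02 m and horizontal distance between arbor_seat and spindle_face below 0.005 m and angle between arbor_seat's own z axis and vertical below 0.15 rad and value of joint sleeve below 0.001 m), for 0.1 s.
2. the slot is over the dogs and the arbor is pressed home (z of arbor_seat in the frame of spindle_face below 0.0018 m and horizontal distance between arbor_seat and spindle_face below 0.003 m and value of joint sleeve above 0.0025 m), for 0.1 s.
At the end, for the whole second after the job is handed in: The arbor stands in the spindle with its flange underside within 1.8 mm of the spindle face, centred to 3 mm and upright to 0.05 rad, the sleeve pushed down at least 2.5 mm; the arbor is released and at rest; the centre and the chuck still stand upright in the stand (all of step 2 and angle between arbor_seat's own z axis and vertical below 0.05 rad and angle between each of centre, chuck's own z axis and vertical below 0.1 rad); the robot touches nothing.
It fails at once if the polisher's spindle is forced: contacts on it adding up to more than 50 N (a push of 25 N with its side loads stays below) (contact force between polisher and anything else above 50 N).
It fails at once if the centre or the chuck is lifted or shifted more than 20 mm (distance of any of centre, chuck from where it was at the start of the episode above 0.02 m).
It also fails if it takes over 61 s, if anything falls off the work surface, if the arm or the gripper's body presses on something with over 40 N, if the wrist force passes 120 N, or if a joint passes its speed limit or range.

## Working session

There is one attempt and no reset: what is moved stays moved. The work goes in short steps, Python scripts to look and compute and a tool call to move; the robot and the scene stay as the last step left them, time stands still between calls to the robot, and variables do not carry over. Pictures are saved under pics/ and viewed, and the job is handed in when it is done.

Besides the shell and the picture viewer there is one more tool, called as name([rows], argument=value, ...), one row to a line, values as JSON. apply_moves: Moves the arm, as the interface text tells. Its arguments: {"type":"object","properties":{"plan":{"type":"array","items":{"type":"array","items":{"type":"array","items":{"type":"number"}}}}},"required":["plan"]}

```bash
ls; mkdir -p pics; cat > h.py <<'E'
import numpy as np, cv2
from station import sense, capture, recognise
def save(c,n): cv2.imwrite(f'pics/{n}.png',c['pixels'][:,:,::-1])
def pose(c,s=None):
    if 'R' in c: 
        R=np.array(c['R']);t=np.array(c['t']);return R.T,-R.T@t
    M=np.array(c['mount']);Rt=np.array(s['ee_rot']);p=np.array(s['tcp_pos'])
    return Rt@M[:3,:3],Rt@M[:3,3]+p
def cloud(c,s=None):
    A,b=pose(c,s);d=c['depth'];K=np.array(c['mtx'])
    v,u=np.mgrid[:d.shape[0],:d.shape[1]]
    P=np.stack([(u-K[0,2])/K[0,0]*d,(v-K[1,2])/K[1,1]*d,d],-1)
    W=P@A.T+b; W[d<=0]=np.nan
    return W
E
python3 - <<'E'
from h import *
s=sense();print(s)
for n in ['scene','top','wrist']:
    s=sense();c=capture(n);save(c,n+'0');A,b=pose(c,s)
    np.savez(f'{n}0.npz',W=cloud(c,s),px=c['pixels'],d=c['depth'])
    print(n,b,A[:,2])
    for l in ['arbor_grip','polisher','stand','centre','chuck','spindle_face','dog_tops']:
        try: print(l,[(np.round(A@np.array(r['at'])+b,4),round(r['score'],2)) for r in recognise(l,c)][:3])
        except Exception as e: print(l,e)
E
```

```text
pics
{'time_s': 0.0, 'joints': array([ 8.03072403e+01,  2.20909844e+01,  3.78775039e-01, -2.91924693e-02,
       -6.84118354e+01, -1.48186284e+01]), 'joint_velocities': array([ 0.03744681, -0.01256796, -0.04773613,  0.00236761, -0.03443261,
       -0.04675569]), 'effort': array([-1.73265616e-04, -3.90668392e+01,  1.87407714e+01,  4.22006384e+00,
        1.09893386e-02, -1.90036858e-04]), 'tcp_pos': array([0.25901205, 0.56814725, 0.22944986]), 'ee_rot': array([[ 9.09800866e-01, -4.15044206e-01, -8.31501316e-04],
       [-4.15045028e-01, -9.09798552e-01, -2.05427254e-03],
       [ 9.61152214e-05,  2.21408942e-03, -9.99997544e-01]]), 'wrist_force': array([ 0.23853477,  0.6156997 , -0.14124647]), 'moment': array([-0.02249339, -0.01117418,  0.02933705]), 'gripper_width': 0.9975916102143023}
scene [0.91116515 0.67570565 0.58587674] [-0.40543167 -0.75964825 -0.50848766]
arbor_grip [(array([ 0.5822, -0.1766,  0.0717]), 0.73)]
polisher [(array([0.6123, 0.3064, 0.0667]), 0.95)]
stand [(array([ 0.5945, -0.124 ,  0.0476]), 0.82)]
centre [(array([ 0.5639, -0.0934,  0.0644]), 0.67)]
chuck [(array([ 0.5943, -0.2487,  0.0828]), 0.65)]
spindle_face [(array([0.6115, 0.3041, 0.0672]), 0.88)]
dog_tops [(array([0.6118, 0.3089, 0.0703]), 0.72)]
top [ 0.32130472 -0.02307555  1.04571321] [ 0.22354876  0.01703901 -0.9745438 ]
arbor_grip [(array([ 0.5636, -0.1783,  0.0596]), 0.61)]
polisher [(array([0.582 , 0.2653, 0.0688]), 0.77)]
stand [(array([ 0.5644, -0.1785,  0.0513]), 0.77)]
centre [(array([ 0.5542, -0.1005,  0.0614]), 0.58)]
chuck [(array([ 0.5793, -0.2563,  0.095 ]), 0.69)]
spindle_face [(array([0.5781, 0.2643, 0.0661]), 0.86)]
dog_tops [(array([0.5765, 0.2693, 0.0634]), 0.93)]
wrist [0.33546787 0.53283215 0.38483796] [-0.27684112  0.12685145 -0.95250601]
arbor_grip []
polisher []
stand []
centre []
chuck []
spindle_face []
dog_tops []
```

View pics/scene0.png

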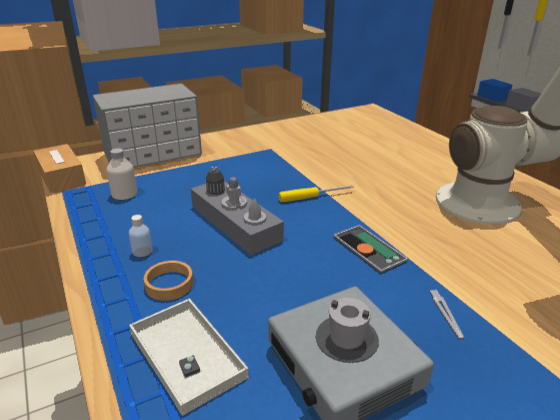

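View pics/top0.png

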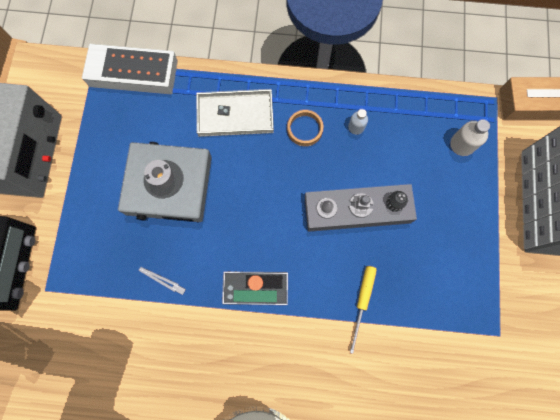

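```bash
python3 - <<'E'
import numpy as np,cv2
for n in ['top','scene']:
    z=np.load(n+'0.npz');W=z['W'];Z=W[...,2]
    def st(name,m):
        P=W[m]; 
        if len(P)==0: print(n,name,0);return
        rect=cv2.minAreaRect(P[:,:2].astype(np.float32)*1000)
        print(n,name,len(P),'mean',P.mean(0).round(4),'rect',np.round(rect[0],1),np.round(rect[1],1),round(rect[2],1))
    reg=(W[...,1]>0.1)&(W[...,1]<0.45)&(W[...,0]>0.4)&(W[...,0]<0.75)
    st('boxtop',reg&(abs(Z-0.064)<0.006))
    st('face',reg&(abs(Z-0.117)<0.0035)); st('dogs',reg&(Z>0.1215)&(Z<0.135))
    reg=(W[...,1]>-0.4)&(W[...,1]<0.0)&(W[...,0]>0.45)&(W[...,0]<0.7)
    st('standtop',reg&(abs(Z-0.05)<0.004))
    r2=reg&(W[...,1]<-0.14)&(W[...,1]>-0.22)
    st('fl',r2&(abs(Z-0.058)<0.002)); st('bob',r2&(Z>0.1)); st('grip',r2&(Z>0.085)&(Z<.1))
    px=z['px']
    ctr=(slice(130,240),slice(100,430)) if n=='top' else (slice(140,420),slice(170,450))
    cv2.imwrite(f'pics/{n}z.png',cv2.resize(px[ctr][:,:,::-1],None,fx=2.4,fy=2.4,interpolation=cv2.INTER_CUBIC)[:600])
E
```

```text
top boxtop 4855 mean [0.5836 0.274  0.0663] rect [588.7 278.1] [170.7 191.7] 0.1
top face 344 mean [0.5883 0.2772 0.1185] rect [587.9 277.3] [57.9 58. ] 60.6
top dogs 69 mean [0.5881 0.2768 0.1247] rect [586.4 274.3] [51.4 51.8] 84.2
top standtop 2032 mean [ 0.5709 -0.1818  0.0519] rect [ 573.6 -184.5] [ 86.3 250.8] 10.2
top fl 110 mean [ 0.5682 -0.18    0.0583] rect [ 569.6 -181.7] [89.1 77.3] 0.6
top bob 83 mean [ 0.5717 -0.1828  0.1131] rect [ 574.3 -184.4] [22.7 20.3] 2.3
top grip 73 mean [ 0.5678 -0.1812  0.0952] rect [ 573.1 -183.8] [25.9 26.4] 86.7
scene boxtop 9588 mean [0.6023 0.2999 0.0672] rect [589.8 278.8] [170.3 191.2] 0.2
scene face 488 mean [0.593  0.2829 0.1187] rect [589.1 279.3] [60.6 56.3] 28.3
scene dogs 195 mean [0.5903 0.28   0.1243] rect [590.2 279. ] [54.7 54.4] 48.3
scene standtop 854 mean [ 0.5816 -0.1478  0.0522] rect [ 574.1 -182.3] [ 89.1 255.3] 9.9
scene fl 54 mean [ 0.5794 -0.169   0.058 ] rect [ 577.4 -176. ] [66.1 71.4] 88.3
scene bob 89 mean [ 0.5758 -0.1781  0.1111] rect [ 574.5 -181.1] [18.4 21.1] 87.2
scene grip 107 mean [ 0.5774 -0.1762  0.0936] rect [ 578.3 -178.8] [22.2 34.6] 50.7
```

View pics/topz.png

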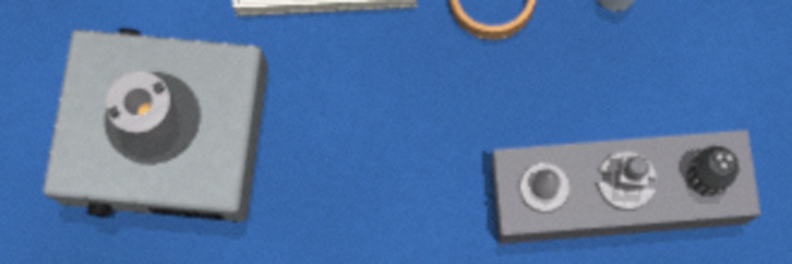

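apply_moves([
  [[100, 1, -0.88, 0, 0, 0, -0.056], [100, 1, -0.88, 0, 0, 0, -0.056], [100, 1, -0.88, 0, 0, 0, -0.056], [100, 1, -0.88, 0, 0, 0, -0.056], [100, 1, -0.88, 0, 0, 0, -0.056], [100, 1, -0.88, 0, 0, 0, -0.056], [100, 1, -0.88, 0, 0, 0, -0.056], [100, 1, -0.88, 0, 0, 0, -0.056], [100, 1, -0.88, 0, 0, 0, -0.056], [100, 1, -0.88, 0, 0, 0, -0.056], [100, 1, -0.88, 0, 0, 0, -0.056], [100, 1, -0.88, 0, 0, 0, -0.056]],
])

```text
time_s: 2.2
tcp_pos: [0.5658, 0.2969, 0.2313]
ee_rot: [[0.437, -0.899, 0.003], [-0.899, -0.437, 0.003], [-0.001, -0.004, -1.0]]
wrist_force: [0.4, 1.5, 0.6]
gripper_width: 1.002
```

apply_moves([
  [[100, 0.9, -0.75, 0.4, 0, 0, 0], [100, 0, 0, 0, 0, 0, 0], [100, 0, 0, 0, 0, 0, 0], [100, 0, 0, 0, 0, 0, 0]],
])

```text
time_s: 2.53
tcp_pos: [0.5936, 0.2714, 0.2404]
ee_rot: [[0.427, -0.904, 0.003], [-0.904, -0.427, 0.001], [0.0, -0.003, -1.0]]
wrist_force: [-0.1, 0.0, 1.1]
gripper_width: 0.997
```

```bash
python3 - <<'E'
from h import *
s=sense();c=capture('wrist');save(c,'w1');W=cloud(c,s);A,b=pose(c,s)
np.savez('w1.npz',W=W,px=c['pixels'],d=c['depth'],K=c['mtx'],A=A,b=b)
print(s['tcp_pos'],s['wrist_force'],np.round(A,3),b)
for l in ['spindle_face','dog_tops','polisher']: print(l,[(np.round(A@np.array(r['at'])+b,4),round(r['score'],2)) for r in recognise(l,c)][:3])
Z=W[...,2]
for n,m in [('box',abs(Z-.064)<.006),('face',abs(Z-.117)<.003),('dogs',(Z>.121)&(Z<.13))]:
    P=W[m]; print(n,len(P))
    if len(P): r=cv2.minAreaRect(P[:,:2].astype(np.float32)*1000);print(P.mean(0),P.std(0),r)
E
```

```text
[0.59361589 0.2713783  0.24036376] [-0.11852859  0.03866903  1.12802963] [[-0.904 -0.408 -0.127]
 [-0.428  0.86   0.277]
 [-0.004  0.305 -0.952]] [0.62862775 0.19407529 0.39463978]
spindle_face [(array([0.5943, 0.2584, 0.0682]), 0.69)]
dog_tops [(array([0.5995, 0.2626, 0.0675]), 0.74)]
polisher [(array([0.5983, 0.2593, 0.0633]), 0.86)]
box 29993
[0.59363648 0.26428476 0.06702395] [0.05099212 0.0565584  0.00116694] ((588.6819458007812, 275.0151672363281), (170.720703125, 188.75241088867188), 0.26922607421875)
face 1770
[0.58856895 0.27428045 0.11916663] [0.01575062 0.01575877 0.00100694] ((588.681396484375, 275.4404296875), (58.56385803222656, 58.390079498291016), 23.08962631225586)
dogs 444
[0.58918023 0.27495835 0.12463767] [0.0146306  0.01746878 0.00320863] ((589.2723999023438, 275.54107666015625), (53.205711364746094, 55.05867004394531), 10.909299850463867)
```

View pics/w1.png

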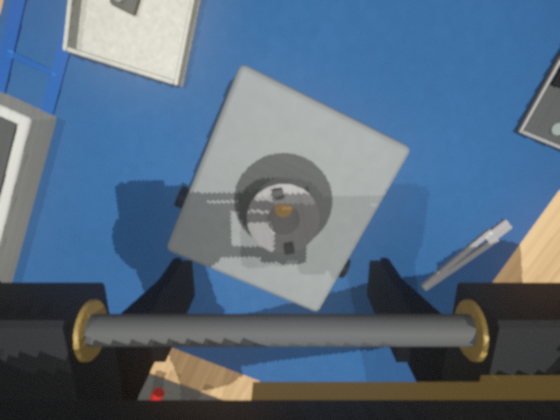

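```bash
python3 - <<'E'
import numpy as np,cv2
z=np.load('w1.npz');px=z['px'];W=z['W'];A=z['A'];b=z['b'];K=z['K']
cv2.imwrite('pics/w1z.png',cv2.resize(px[150:290,210:360][:,:,::-1],None,fx=5,fy=4,interpolation=cv2.INTER_CUBIC)[:600])
g=cv2.cvtColor(px,cv2.COLOR_RGB2GRAY)
Z=W[...,2]
m=(Z>.1225)&(Z<.135)
n,l,st,ce=cv2.connectedComponentsWithStats(m.astype(np.uint8))
for i in range(1,n):
    if st[i,4]>15: print(st[i],ce[i],W[l==i].mean(0).round(4), g[l==i].mean())
E
```

```text
[272 187  12  13 124] [277.49193548 193.35483871] [0.6027 0.2566 0.1276] 104.08870967741936
[283 242  12  13 117] [288.46153846 247.85470085] [0.5757 0.2934 0.1273] 71.14529914529915
```

View pics/w1z.png

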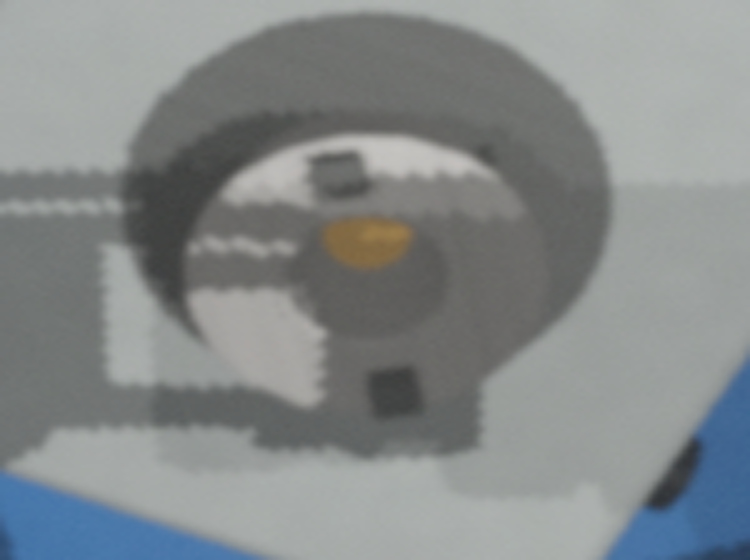

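apply_moves([
  [[100, -0.08, -1, 0, 0, 0, -0.02], [100, -0.08, -1, 0, 0, 0, -0.02], [100, -0.08, -1, 0, 0, 0, -0.02], [100, -0.08, -1, 0, 0, 0, -0.02], [100, -0.08, -1, 0, 0, 0, -0.02], [100, -0.08, -1, 0, 0, 0, -0.02], [100, -0.08, -1, 0, 0, 0, -0.02], [100, -0.08, -1, 0, 0, 0, -0.02], [100, -0.08, -1, 0, 0, 0, -0.02], [100, -0.08, -1, 0, 0, 0, -0.02], [100, -0.08, -1, 0, 0, 0, -0.02], [100, -0.08, -1, 0, 0, 0, -0.02]],
])

```text
time_s: 3.73
tcp_pos: [0.5599, -0.0227, 0.2406]
ee_rot: [[0.222, -0.975, 0.004], [-0.975, -0.222, 0.002], [-0.001, -0.005, -1.0]]
wrist_force: [0.5, -0.1, 0.2]
gripper_width: 0.998
```

apply_moves([
  [[100, 0, -1, 0, 0, 0, -0.02], [100, 0, -1, 0, 0, 0, -0.02], [100, 0, -1, 0, 0, 0, -0.02], [100, 0, -1, 0, 0, 0, 0], [100, 0, -1, 0, 0, 0, 0], [100, 0, -1, 0, 0, 0, 0], [100, 0, 0, 0, 0, 0, 0], [100, 0, 0, 0, 0, 0, 0]],
])

```text
time_s: 4.4
tcp_pos: [0.5574, -0.1757, 0.2424]
ee_rot: [[0.168, -0.986, 0.007], [-0.986, -0.168, 0.002], [-0.001, -0.007, -1.0]]
wrist_force: [-0.6, -0.2, -0.3]
gripper_width: 0.998
```

```bash
python3 - <<'E'
from h import *
s=sense();c=capture('wrist');save(c,'w2');W=cloud(c,s);A,b=pose(c,s)
np.savez('w2.npz',W=W,px=c['pixels'],d=c['depth'],K=c['mtx'],A=A,b=b)
print(s['tcp_pos'],s['joints'])
for l in ['arbor_grip','centre','chuck']: print(l,[(np.round(A@np.array(r['at'])+b,4),round(r['score'],2)) for r in recognise(l,c)][:3])
cv2.imwrite('pics/w2z.png',cv2.resize(c['pixels'][100:300,150:400][:,:,::-1],None,fx=3,fy=3,interpolation=cv2.INTER_CUBIC)[:600])
E
```

```text
[ 0.55739174 -0.17567788  0.24235236] [ -1.69218565  17.46377874  -4.5790974   -0.13665125 -67.57639058
  11.4440596 ]
arbor_grip [(array([ 0.5764, -0.1947,  0.0649]), 0.57)]
centre [(array([ 0.5598, -0.1125,  0.0594]), 0.95)]
chuck [(array([ 0.5883, -0.2646,  0.1019]), 0.86)]
```

View pics/w2.png

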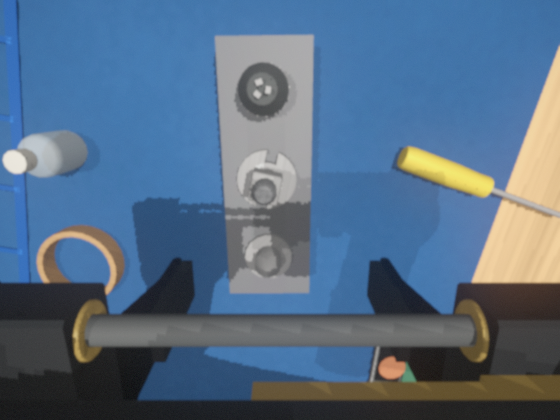

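View pics/w2z.png

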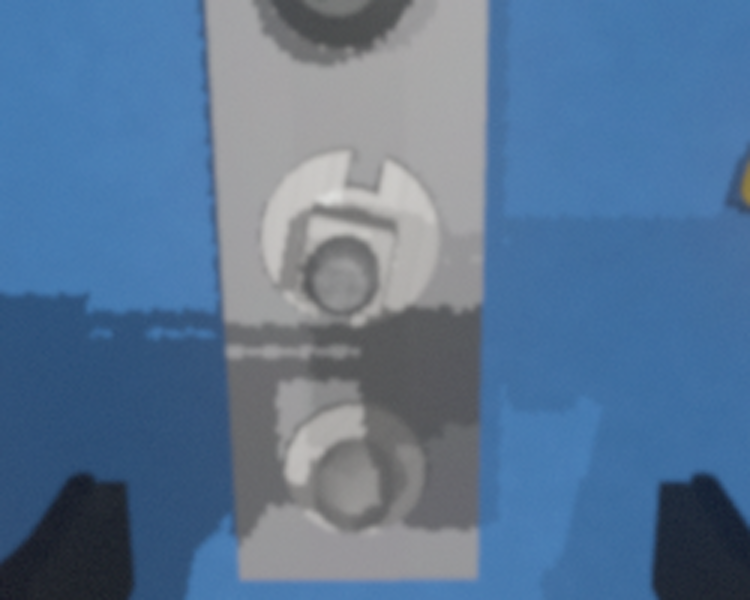

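```bash
python3 - <<'E'
import numpy as np,cv2
z=np.load('w2.npz');W=z['W'];Z=W[...,2];px=z['px']
g=cv2.cvtColor(px,cv2.COLOR_RGB2GRAY)
reg=(np.hypot(W[...,0]-.573,W[...,1]+.184)<.04)
def st(n,m):
    P=W[m];r=cv2.minAreaRect(P[:,:2].astype(np.float32)*1000);(c,rad)=cv2.minEnclosingCircle(P[:,:2].astype(np.float32)*1000)
    print(n,len(P),P.mean(0).round(4),np.round(r[0],1),np.round(r[1],1),round(r[2],1),np.round(c,1),round(rad,1))
st('bob',reg&(Z>.108)&(Z<.125)); st('blocktop',reg&(Z>.0935)&(Z<.1))
st('blocktop+bob',reg&(Z>.0935)&(Z<.125))
st('flange',reg&(Z>.0555)&(Z<.064))
st('stand',(abs(Z-.052)<.0025)&(np.hypot(W[...,0]-.573,W[...,1]+.184)<.2))
# slot: flange-region pixels w/ z low, sample ring r 19-26 about center
A=z['A'];b=z['b'];K=z['K']
for c0 in [(.5735,-.186)]:
    th=np.radians(np.arange(200,320,2))
    row=[]
    for t in th:
        v=[]
        for r in (.021,.0235,.026):
            X=np.array([c0[0]+r*np.cos(t),c0[1]+r*np.sin(t),.060]);q=K@(A.T@(X-b));u=q[:2]/q[2]
            v.append(int(g[int(round(u[1])),int(round(u[0]))]))
        row.append((int(round(np.degrees(t))),*v))
    print(row)
E
```

```text
bob 496 [ 0.5734 -0.188   0.1156] [ 573.4 -186.8] [19.6 20.3] 24.9 [ 573.5 -186.8] 10.3
blocktop 394 [ 0.5736 -0.191   0.0976] [ 573.5 -186.9] [25.9 25.9] 87.3 [ 573.6 -186.9] 17.2
blocktop+bob 927 [ 0.5735 -0.1896  0.1075] [ 573.5 -186.9] [25.9 25.9] 87.3 [ 573.6 -186.9] 17.2
flange 1514 [ 0.5735 -0.1911  0.0609] [ 573.5 -185.5] [56.9 55.5] 88.4 [ 569.9 -182.6] 33.3
stand 16130 [ 0.5771 -0.2022  0.053 ] [ 650.6 -172.5] [241.7 250.5] 10.2 [ 620.  -178.2] 153.1
[(200, 178, 179, 181), (202, 178, 179, 188), (204, 178, 179, 194), (206, 178, 180, 197), (208, 178, 184, 196), (210, 180, 190, 195), (212, 186, 194, 194), (214, 186, 194, 196), (216, 190, 196, 195), (218, 195, 197, 195), (220, 195, 197, 197), (222, 195, 197, 196), (224, 197, 197, 195), (226, 195, 197, 195), (228, 195, 197, 197), (230, 195, 195, 199), (232, 196, 195, 197), (234, 200, 196, 196), (236, 200, 196, 194), (238, 202, 198, 193), (240, 202, 201, 197), (242, 201, 201, 199), (244, 202, 202, 200), (246, 201, 202, 200), (248, 199, 201, 199), (250, 187, 199, 200), (252, 183, 192, 196), (254, 156, 166, 184), (256, 149, 146, 161), (258, 157, 153, 157), (260, 157, 156, 157), (262, 160, 160, 162), (264, 161, 161, 161), (266, 161, 161, 161), (268, 161, 162, 162), (270, 161, 162, 161), (272, 161, 161, 158), (274, 161, 161, 153), (276, 161, 159, 146), (278, 159, 159, 154), (280, 156, 168, 174), (282, 170, 186, 190), (284, 189, 197, 197), (286, 189, 200, 197), (288, 197, 198, 195), (290, 198, 198, 196), (292, 197, 196, 196), (294, 197, 195, 198), (296, 196, 198, 198), (298, 196, 199, 201), (300, 198, 201, 200), (302, 198, 199, 198), (304, 199, 199, 199), (306, 199, 199, 199), (308, 199, 198, 198), (310, 199, 199, 199), (312, 198, 199, 196), (314, 198, 198, 195), (316, 199, 199, 196), (318, 198, 199, 195)]
```

apply_moves([
  [[100, 0.4, -0.3, 0, 0, 0, -0.08], [100, 0.26, -0.15, 0, 0, 0, -0.08], [100, 0, 0, -0.5, 0, 0, -0.06], [100, 0, 0, -1, 0, 0, 0], [100, 0, 0, -1, 0, 0, 0], [100, 0, 0, -1, 0, 0, 0], [100, 0, 0, 0, 0, 0, 0], [100, 0, 0, 0, 0, 0, 0]],
])

```text
time_s: 5.27
tcp_pos: [0.5777, -0.1772, 0.1561]
ee_rot: [[-0.045, -0.999, 0.015], [-0.999, 0.045, -0.001], [-0.0, -0.015, -1.0]]
wrist_force: [0.4, 0.3, 0.9]
gripper_width: 1.003
```

apply_moves([
  [[100, -0.16, -0.38, -0.4, 0, 0.015, 0], [100, 0, 0, 0, 0, 0, 0], [100, 0, 0, 0, 0, 0, 0]],
])

```text
time_s: 5.52
tcp_pos: [0.5754, -0.1864, 0.1487]
ee_rot: [[-0.042, -0.999, 0.004], [-0.999, 0.042, -0.002], [0.002, -0.004, -1.0]]
wrist_force: [0.4, -0.2, 1.1]
gripper_width: 1.0
```

apply_moves([
  [[100, -0.08, -0.02, -0.6, 0, 0.004, 0], [100, 0, 0, -0.8, 0, 0, 0], [100, 0, 0, -0.8, 0, 0.004, 0], [100, 0, 0, -0.5, 0, 0, 0], [100, 0, 0, 0, 0, 0, 0], [100, 0, 0, 0, 0, 0, 0]],
])

```text
time_s: 6.02
tcp_pos: [0.579, -0.189, 0.0878]
ee_rot: [[-0.042, -0.999, 0.013], [-0.999, 0.042, -0.005], [0.004, -0.013, -1.0]]
wrist_force: [0.9, 0.3, 0.1]
gripper_width: 0.998
```

apply_moves([
  [[100, -0.2, 0.08, -0.55, 0.005, 0.016, 0], [100, 0, 0, 0, 0, 0, 0], [100, 0, 0, 0, 0, 0, 0]],
])

```text
time_s: 6.27
tcp_pos: [0.5758, -0.1873, 0.0764]
ee_rot: [[-0.042, -0.999, 0.002], [-0.999, 0.042, -0.0], [0.0, -0.002, -1.0]]
wrist_force: [0.7, -0.5, -0.4]
gripper_width: 0.999
```

apply_moves([
  [[100, -0.08, 0, -0.12, 0, 0.003, 0], [100, 0, 0, 0, 0, 0, 0], [100, 0, 0, 0, 0, 0, 0]],
])

```text
time_s: 6.52
tcp_pos: [0.5744, -0.1874, 0.0746]
ee_rot: [[-0.042, -0.999, 0.001], [-0.999, 0.042, -0.001], [0.0, -0.001, -1.0]]
wrist_force: [-0.4, -0.8, -0.5]
gripper_width: 1.003
```

```bash
python3 - <<'E'
from h import *
s=sense();print(s['tcp_pos'],s['ee_rot'][:,2])
c=capture('wrist');save(c,'w3');c=capture('scene')
cv2.imwrite('pics/s3.png',cv2.resize(c['pixels'][120:280,160:330][:,:,::-1],None,fx=3.5,fy=3.5))
E
```

```text
[ 0.57437659 -0.1874011   0.07455026] [ 6.95623304e-04 -5.02535716e-04 -9.99999632e-01]
```

View pics/w3.png

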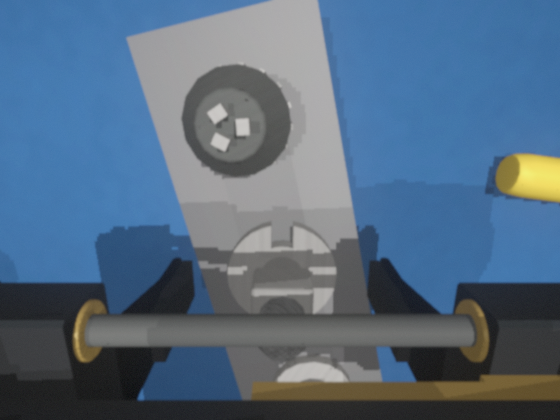

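View pics/s3.png

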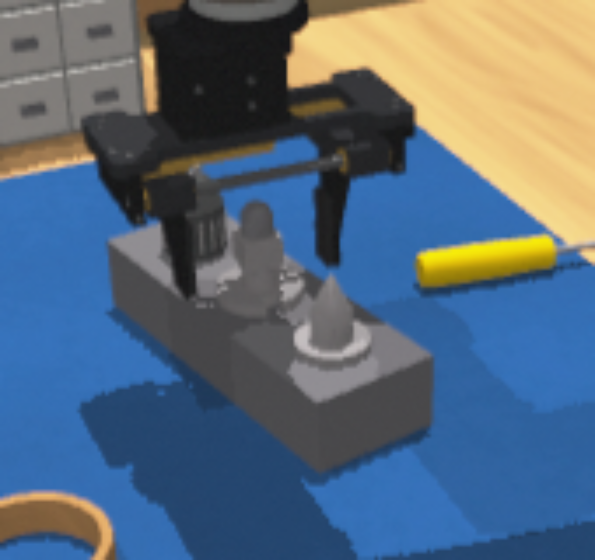

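The slot (column ~283) is centred between the fingers (190–370) and square to the jaws. Closing the gripper.

apply_moves([
  [[0, 0, 0, 0, 0, 0, 0], [0, 0, 0, 0, 0, 0, 0], [0, 0, 0, 0, 0, 0, 0], [0, 0, 0, 0, 0, 0, 0], [0, 0, 0, 0, 0, 0, 0], [0, 0, 0, 0, 0, 0, 0], [0, 0, 0, 0, 0, 0, 0], [0, 0, 0, 0, 0, 0, 0]],
])

```text
time_s: 7.28
tcp_pos: [0.5746, -0.1874, 0.075]
ee_rot: [[-0.042, -0.999, 0.002], [-0.999, 0.042, -0.001], [0.0, -0.002, -1.0]]
wrist_force: [-0.2, 0.8, 0.3]
gripper_width: 0.475
```

apply_moves([
  [[0, 0, 0, 0, 0, 0, 0], [0, 0, 0, 0, 0, 0, 0], [0, 0, 0, 0, 0, 0, 0], [0, 0, 0, 0, 0, 0, 0], [0, 0, 0, 0, 0, 0, 0], [0, 0, 0, 0, 0, 0, 0], [0, 0, 0, 0, 0, 0, 0]],
])

```text
time_s: 7.87
tcp_pos: [0.5744, -0.1874, 0.075]
ee_rot: [[-0.042, -0.999, 0.001], [-0.999, 0.042, -0.001], [0.0, -0.001, -1.0]]
wrist_force: [-0.4, 0.1, 0.2]
gripper_width: 0.293
```

apply_moves([
  [[0, 0, 0, 0.3, 0, 0, 0], [0, 0, 0, 0.3, 0, 0, 0], [0, 0, 0, 0.5, 0, 0, 0], [0, 0, 0, 0.7, 0, 0, 0], [0, 0, 0, 0.7, 0, 0, 0], [0, 0, 0, 0.7, 0, 0, 0], [0, 0, 0, 0.7, 0, 0, 0], [0, 0, 0, 0.7, 0, 0, 0], [0, 0, 0, 0.7, 0, 0, 0], [0, 0, 0, 0.7, 0, 0, 0], [0, 0, 0, 0.7, 0, 0, 0], [0, 0, 0, 0, 0, 0, 0]],
])

```text
time_s: 8.87
tcp_pos: [0.5674, -0.1858, 0.2498]
ee_rot: [[-0.045, -0.999, -0.01], [-0.999, 0.045, 0.004], [-0.004, 0.011, -1.0]]
wrist_force: [0.1, -0.3, -1.5]
gripper_width: 0.292
```

apply_moves([
  [[0, 0.06, 0.6, 0, 0, -0.005, 0.04], [0, 0.06, 1, 0, 0, -0.005, 0.04], [0, 0.06, 1, 0, 0, 0, 0.04], [0, 0.06, 1, 0, 0, 0, 0.04], [0, 0.06, 1, 0, 0, 0, 0.04], [0, 0.06, 1, 0, 0, 0, 0.04], [0, 0.06, 1, 0, 0, 0, 0.04], [0, 0.06, 1, 0, 0, 0, 0.04], [0, 0.06, 1, 0, 0, 0, 0.04], [0, 0.06, 1, 0, 0, 0, 0.04], [0, 0.06, 1, 0, 0, 0, 0.04], [0, 0.06, 1, 0, 0, 0, 0.04]],
])

```text
time_s: 9.87
tcp_pos: [0.5757, 0.1126, 0.239]
ee_rot: [[0.43, -0.902, -0.02], [-0.903, -0.431, 0.004], [-0.012, 0.017, -1.0]]
wrist_force: [1.2, -0.1, -3.6]
gripper_width: 0.294
```

apply_moves([
  [[0, 0, 1, 0.1, 0, -0.01, 0.03], [0, 0.1, 1, 0.1, 0, -0.01, 0.03], [0, 0.1, 1, 0.1, 0, 0, 0.03], [0, 0.1, 1, 0, 0, 0, 0.03], [0, 0.1, 1, 0, 0, 0, 0.03], [0, 0.1, 0.8, 0, 0, 0, 0.03], [0, 0.1, 0.3, 0, 0, 0, 0], [0, 0, 0, 0, 0, 0, 0], [0, 0, 0, 0, 0, 0, 0]],
])

```text
time_s: 10.62
tcp_pos: [0.5834, 0.2763, 0.2343]
ee_rot: [[0.596, -0.802, -0.019], [-0.803, -0.596, -0.003], [-0.009, 0.017, -1.0]]
wrist_force: [-0.1, -0.4, -2.9]
gripper_width: 0.292
```

apply_moves([
  [[0, 0.22, -0.06, 0.05, 0.003, -0.019, -0.004], [0, 0, 0, 0, 0, 0, 0], [0, 0, 0, 0, 0, 0, 0]],
])

```text
time_s: 10.87
tcp_pos: [0.5886, 0.2715, 0.2344]
ee_rot: [[0.59, -0.807, -0.001], [-0.807, -0.59, -0.002], [0.001, 0.002, -1.0]]
wrist_force: [-0.4, -1.0, -3.5]
gripper_width: 0.293
```

```bash
cat > look.py <<'E'
import sys
from h import *
k=sys.argv[1]
s=sense();print(s['tcp_pos'],s['ee_rot'],s['wrist_force'])
c=capture('wrist');save(c,'w'+k)
W=cloud(c,s);np.savez(f'w{k}.npz',W=W,px=c['pixels'])
c=capture('scene');W=cloud(c);np.savez(f's{k}.npz',W=W,px=c['pixels'])
cv2.imwrite(f'pics/s{k}.png',cv2.resize(c['pixels'][220:400,250:450][:,:,::-1],None,fx=3.3,fy=3.3))
c=capture('top');W=cloud(c);np.savez(f't{k}.npz',W=W,px=c['pixels'])
E
python3 look.py 4
```

```text
[0.588632   0.27152855 0.23437394] [[ 5.90174967e-01 -8.07274838e-01 -9.18663038e-04]
 [-8.07275015e-01 -5.90173279e-01 -1.59742630e-03]
 [ 7.47391680e-04  1.68437473e-03 -9.99998302e-01]] [-0.42773252 -0.96779303 -3.52283555]
```

View pics/w4.png

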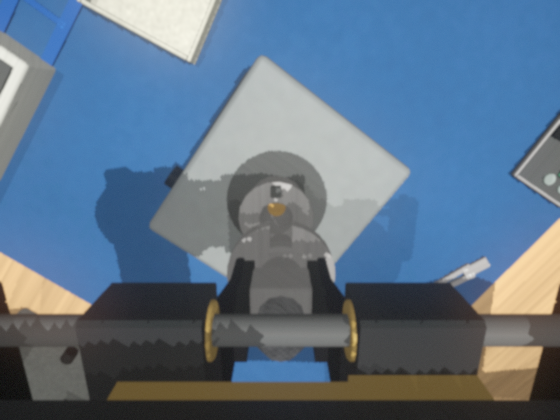

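View pics/s4.png

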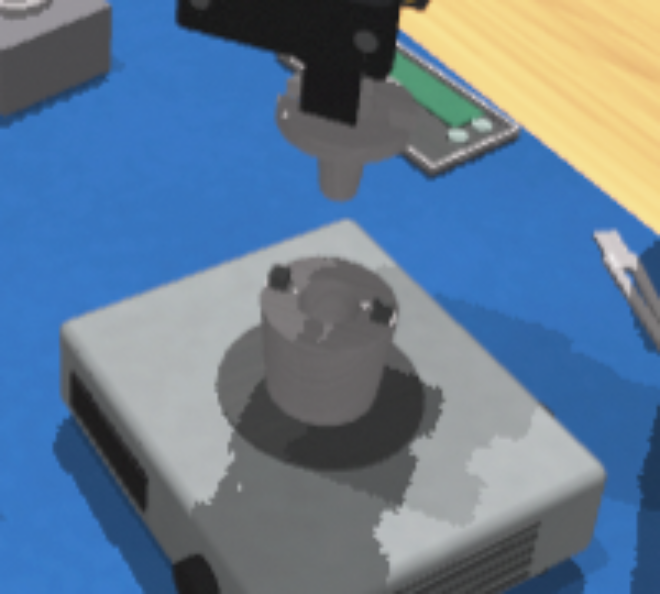

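apply_moves([
  [[0, 0.02, 0.14, -0.5, 0, 0, 0], [0, 0, 0, -0.7, 0, -0.002, 0], [0, 0, 0, 0, 0, 0, 0], [0, 0, 0, 0, 0, 0, 0]],
])

```text
time_s: 11.35
tcp_pos: [0.5905, 0.2744, 0.2068]
ee_rot: [[0.589, -0.808, 0.006], [-0.808, -0.589, 0.001], [0.002, -0.006, -1.0]]
wrist_force: [-0.4, 0.1, -2.0]
gripper_width: 0.296
```

```bash
python3 look.py 5
```

```text
[0.59045434 0.27444642 0.20683858] [[ 0.58897771 -0.80812666  0.00604686]
 [-0.80814578 -0.58898069  0.0014641 ]
 [ 0.0023783  -0.00574907 -0.99998065]] [-0.36284379  0.11236162 -2.0120101 ]
```

View pics/w5.png

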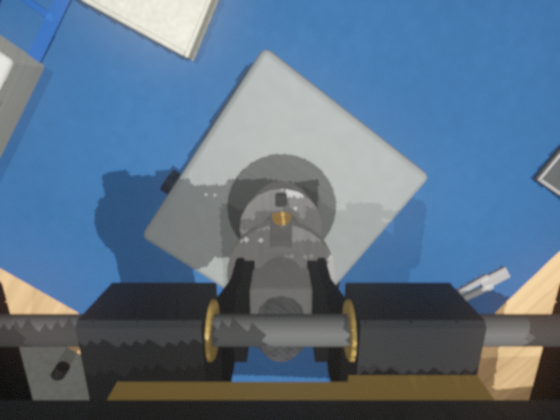

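View pics/s5.png

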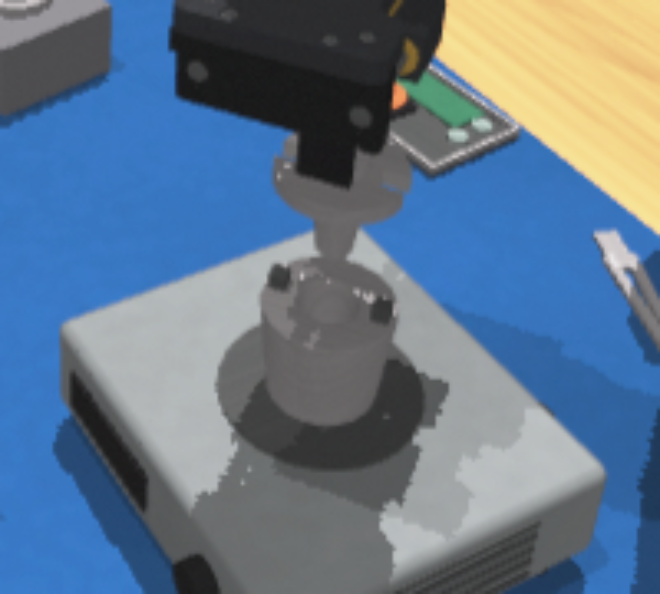

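apply_moves([
  [[0, -0.05, 0.02, -0.4, -0.001, 0.008, 0], [0, 0, 0, -0.3, 0, 0.003, 0], [0, 0, 0, 0, 0, 0, 0], [0, 0, 0, 0, 0, 0, 0]],
])

```text
time_s: 11.83
tcp_pos: [0.59, 0.2758, 0.1902]
ee_rot: [[0.589, -0.808, -0.002], [-0.808, -0.589, 0.003], [-0.004, -0.0, -1.0]]
wrist_force: [1.0, 0.4, -2.2]
gripper_width: 0.297
```

apply_moves([
  [[0, -0.03, -0.03, -0.25, -0.003, 0, 0], [0, 0, 0, -0.25, 0, 0.002, 0], [0, 0, 0, 0, 0, 0, 0]],
])

```text
time_s: 12.08
tcp_pos: [0.5892, 0.275, 0.1766]
ee_rot: [[0.589, -0.808, -0.005], [-0.808, -0.589, 0.0], [-0.003, 0.004, -1.0]]
wrist_force: [-0.9, -0.0, -2.1]
gripper_width: 0.293
```

```bash
python3 look.py 6
```

```text
[0.58921104 0.27502525 0.17657577] [[ 5.88955163e-01 -8.08152989e-01 -4.53456196e-03]
 [-8.08160574e-01 -5.88962154e-01  2.60659941e-04]
 [-2.88133849e-03  3.51113718e-03 -9.99989685e-01]] [-0.93943984 -0.04924491 -2.12320821]
```

View pics/s6.png

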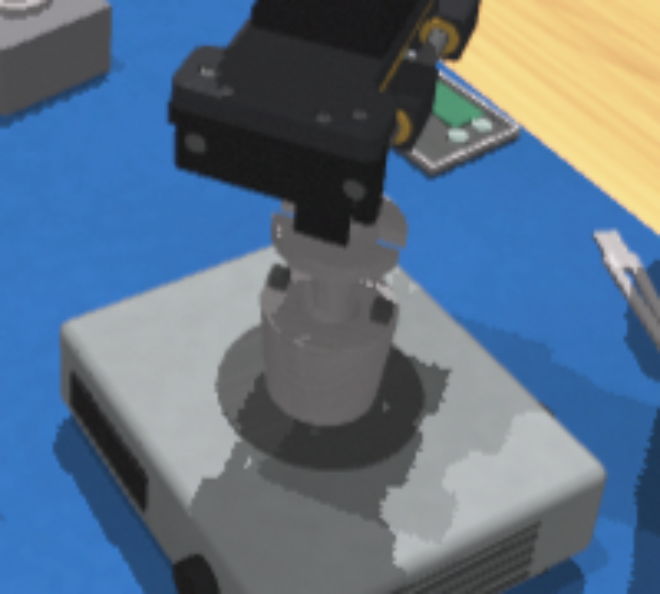

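View pics/w6.png

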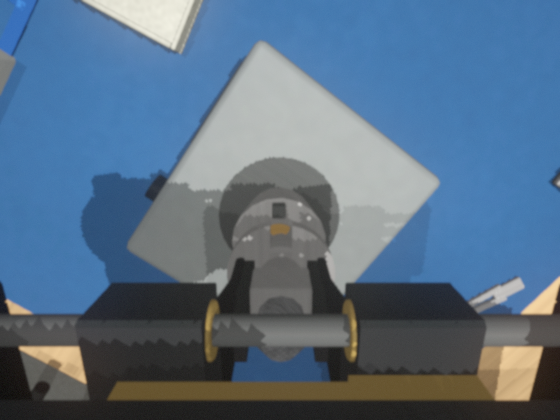

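apply_moves([
  [[0, 0, 0, -0.2, 0, -0.002, 0], [0, 0, 0, -0.2, 0, 0, 0], [0, 0, 0, 0, 0, 0, 0], [0, 0, 0, 0, 0, 0, 0]],
])

```text
time_s: 12.57
tcp_pos: [0.5904, 0.2757, 0.1682]
ee_rot: [[0.589, -0.808, 0.002], [-0.808, -0.589, 0.002], [-0.001, -0.003, -1.0]]
wrist_force: [-0.5, -0.3, -2.4]
gripper_width: 0.296
```

apply_moves([
  [[0, -0.06, -0.03, -0.2, -0.002, 0.004, 0], [0, 0, 0, -0.15, 0, 0.002, 0], [0, 0, 0, 0, 0, 0, 0], [0, 0, 0, 0, 0, 0, 0]],
])

```text
time_s: 12.9
tcp_pos: [0.5887, 0.2748, 0.1584]
ee_rot: [[0.589, -0.808, -0.005], [-0.808, -0.589, 0.0], [-0.003, 0.004, -1.0]]
wrist_force: [0.2, -0.1, -2.3]
gripper_width: 0.299
```

```bash
python3 - <<'E'
from h import *
s=sense();c=capture('wrist')
cv2.imwrite('pics/w7.png',cv2.resize(c['pixels'][180:290,200:360][:,:,::-1],None,fx=5,fy=5,interpolation=cv2.INTER_CUBIC))
E
```

```text
(no output)
```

View pics/w7.png

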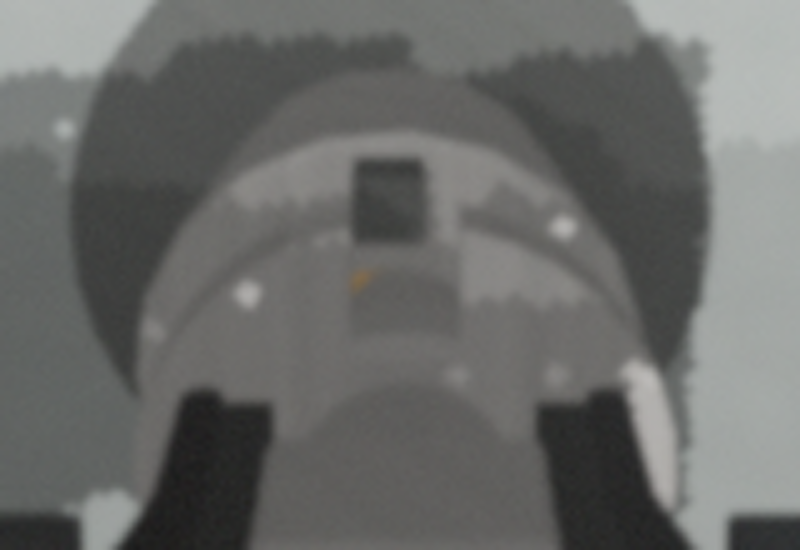

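apply_moves([
  [[0, 0.05, 0.035, -0.06, 0, -0.004, 0], [0, 0, 0, 0, 0, 0, 0], [0, 0, 0, 0, 0, 0, 0]],
])

```text
time_s: 13.2
tcp_pos: [0.5903, 0.2759, 0.157]
ee_rot: [[0.589, -0.808, 0.0], [-0.808, -0.589, 0.0], [-0.0, -0.0, -1.0]]
wrist_force: [-0.4, -0.1, -2.7]
gripper_width: 0.297
```

```bash
python3 - <<'E'
from h import *
s=sense();c=capture('wrist');print(s['tcp_pos'],s['ee_rot'][:,2],s['wrist_force'])
cv2.imwrite('pics/w8.png',cv2.resize(c['pixels'][180:290,200:360][:,:,::-1],None,fx=5,fy=5,interpolation=cv2.INTER_CUBIC))
E
```

```text
[0.59029257 0.27585792 0.15701533] [ 2.78546430e-05  3.15082462e-04 -9.99999950e-01] [-0.38232074 -0.11019469 -2.69570792]
```

View pics/w8.png

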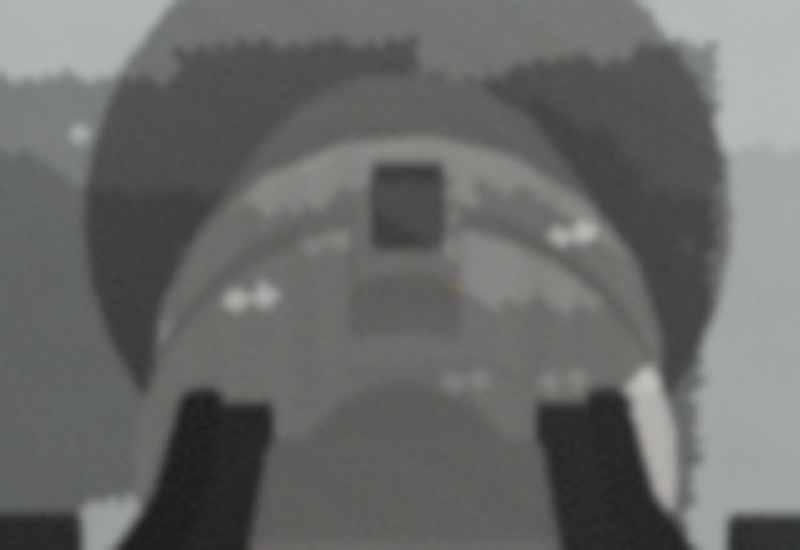

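apply_moves([
  [[0, 0, 0, -0.12, 0, 0.002, 0], [0, 0, 0, -0.08, 0, 0, 0], [0, 0, 0, 0, 0, 0, 0]],
])

```text
time_s: 13.5
tcp_pos: [0.5904, 0.276, 0.1518]
ee_rot: [[0.589, -0.808, -0.002], [-0.808, -0.589, 0.001], [-0.002, 0.001, -1.0]]
wrist_force: [0.2, 0.5, -2.8]
gripper_width: 0.293
```

apply_moves([
  [[0, 0, 0, -0.06, 0, 0.001, 0], [0, 0, 0, 0, 0, 0, 0]],
])

```text
time_s: 13.67
tcp_pos: [0.5903, 0.2759, 0.15]
ee_rot: [[0.589, -0.808, -0.003], [-0.808, -0.589, 0.001], [-0.002, 0.002, -1.0]]
wrist_force: [0.3, 0.7, -3.0]
gripper_width: 0.297
```

apply_moves([
  [[0, 0, 0, -0.06, 0, 0.001, 0], [0, 0, 0, 0, 0, 0, 0]],
])

```text
time_s: 13.83
tcp_pos: [0.5903, 0.2759, 0.1483]
ee_rot: [[0.589, -0.808, -0.004], [-0.808, -0.589, 0.001], [-0.003, 0.003, -1.0]]
wrist_force: [-0.1, 0.4, -3.1]
gripper_width: 0.294
```

apply_moves([
  [[0, 0, 0, -0.05, 0, -0.003, 0], [0, 0, 0, 0, 0, 0, 0]],
])

```text
time_s: 14.0
tcp_pos: [0.5904, 0.2759, 0.1469]
ee_rot: [[0.589, -0.808, -0.001], [-0.808, -0.589, 0.001], [-0.001, 0.0, -1.0]]
wrist_force: [1.2, 0.6, -2.0]
gripper_width: 0.294
```

apply_moves([
  [[0, 0, 0, -0.05, 0, 0, 0], [0, 0, 0, 0, 0, 0, 0]],
])

```text
time_s: 14.17
tcp_pos: [0.5907, 0.276, 0.1461]
ee_rot: [[0.589, -0.808, 0.0], [-0.808, -0.589, 0.001], [-0.001, -0.001, -1.0]]
wrist_force: [-0.2, -0.3, -3.2]
gripper_width: 0.294
```

```bash
python3 - <<'E'
from h import *
s=sense();c=capture('wrist');print(s['tcp_pos'],s['wrist_force'])
cv2.imwrite('pics/w9.png',cv2.resize(c['pixels'][180:290,200:360][:,:,::-1],None,fx=5,fy=5,interpolation=cv2.INTER_CUBIC))
c=capture('scene')
cv2.imwrite('pics/s9.png',cv2.resize(c['pixels'][250:370,290:410][:,:,::-1],None,fx=5,fy=5,interpolation=cv2.INTER_CUBIC))
E
```

```text
[0.59068968 0.27604135 0.14608056] [-0.24269411 -0.31737922 -3.17145455]
```

View pics/w9.png

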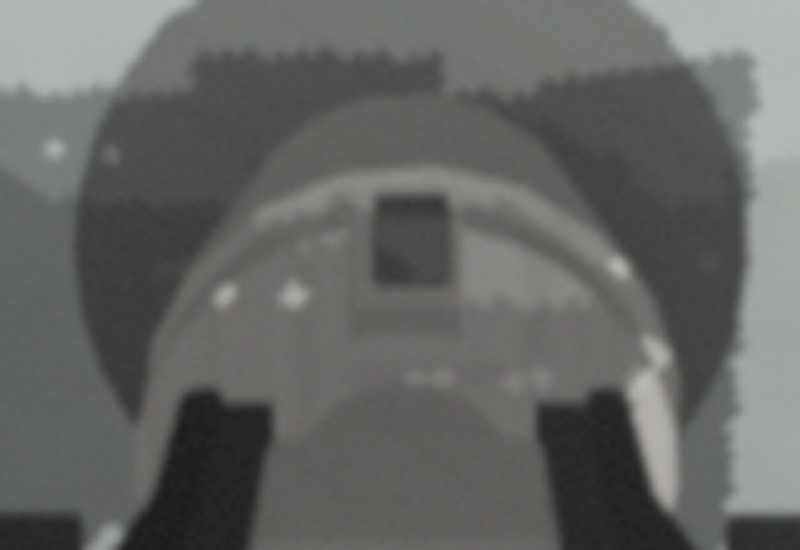

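View pics/s9.png

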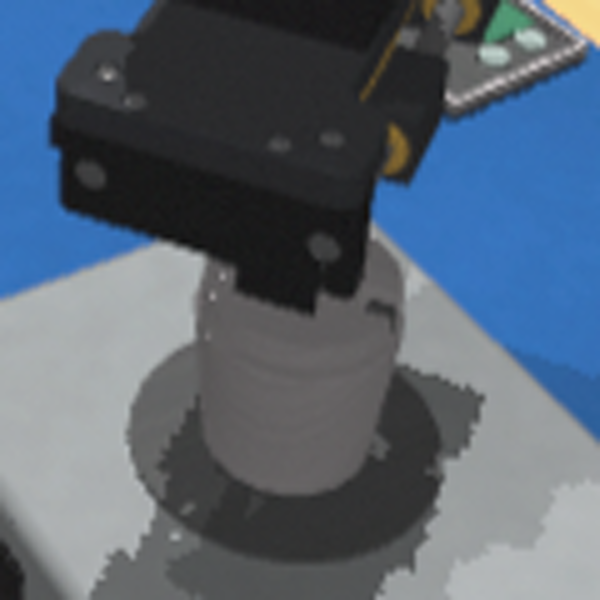

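apply_moves([
  [[0, -0.025, -0.015, -0.06, 0, 0, 0], [0, 0, 0, 0, 0, 0, 0]],
])

```text
time_s: 14.43
tcp_pos: [0.5907, 0.276, 0.1462]
ee_rot: [[0.59, -0.807, 0.002], [-0.807, -0.59, 0.002], [-0.0, -0.003, -1.0]]
wrist_force: [-0.5, -0.0, -3.4]
gripper_width: 0.294
```

apply_moves([
  [[0, 0, 0, -0.06, 0, 0, 0], [0, 0, 0, 0, 0, 0, 0]],
])

```text
time_s: 14.6
tcp_pos: [0.591, 0.276, 0.1458]
ee_rot: [[0.59, -0.807, 0.004], [-0.807, -0.59, 0.002], [0.0, -0.004, -1.0]]
wrist_force: [0.1, 0.4, -1.5]
gripper_width: 0.294
```

apply_moves([
  [[0, -0.04, -0.01, -0.1, -0.001, 0.004, 0], [0, 0, 0, 0, 0, 0, 0]],
])

```text
time_s: 14.77
tcp_pos: [0.5911, 0.2761, 0.145]
ee_rot: [[0.591, -0.807, 0.003], [-0.807, -0.591, 0.002], [-0.0, -0.004, -1.0]]
wrist_force: [0.4, 0.9, -3.4]
gripper_width: 0.293
```

apply_moves([
  [[0, -0.06, -0.02, -0.08, 0, 0.004, -0.004]],
])

```text
time_s: 14.85
tcp_pos: [0.591, 0.2762, 0.1444]
ee_rot: [[0.588, -0.809, 0.003], [-0.809, -0.588, 0.004], [-0.001, -0.004, -1.0]]
wrist_force: [1.4, 0.6, 7.6]
gripper_width: 0.297
```

apply_moves([
  [[0, -0.06, -0.02, -0.08, 0, 0.004, 0]],
])

```text
time_s: 14.93
tcp_pos: [0.591, 0.2761, 0.1443]
ee_rot: [[0.589, -0.808, 0.003], [-0.808, -0.589, 0.005], [-0.002, -0.005, -1.0]]
wrist_force: [0.2, -0.9, 8.6]
gripper_width: 0.298
```

```bash
python3 - <<'E'
from h import *
s=sense();c=capture('wrist');print(s['tcp_pos'],s['wrist_force'],s['moment'])
cv2.imwrite('pics/w10.png',cv2.resize(c['pixels'][180:290,200:360][:,:,::-1],None,fx=5,fy=5,interpolation=cv2.INTER_CUBIC))
c=capture('scene')
cv2.imwrite('pics/s10.png',cv2.resize(c['pixels'][250:370,290:410][:,:,::-1],None,fx=5,fy=5,interpolation=cv2.INTER_CUBIC))
s=sense();print(s['tcp_pos'],s['wrist_force'])
E
```

```text
[0.59097999 0.27612493 0.14430333] [ 0.23937411 -0.91015945  8.63143432] [-0.2387375  -0.12067211  0.02717482]
[0.59095389 0.27608151 0.14430543] [ 0.73686733 -0.48162665  5.32354703]
```

View pics/w10.png

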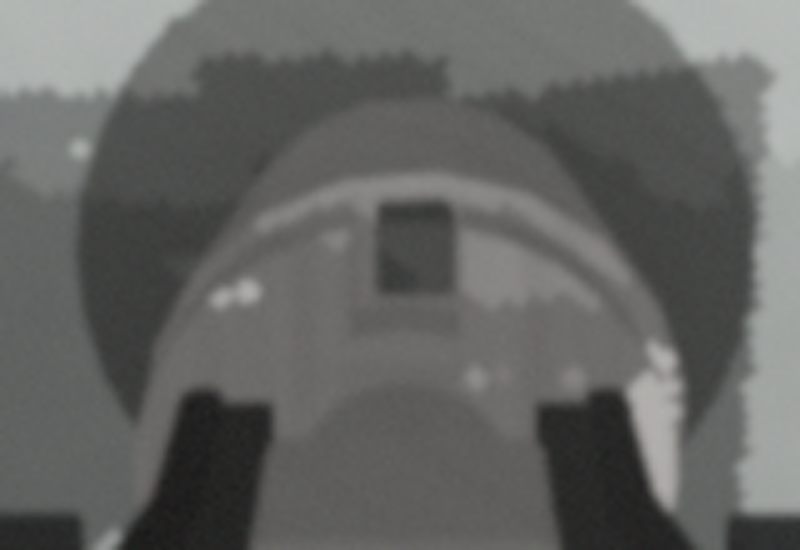

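View pics/s10.png

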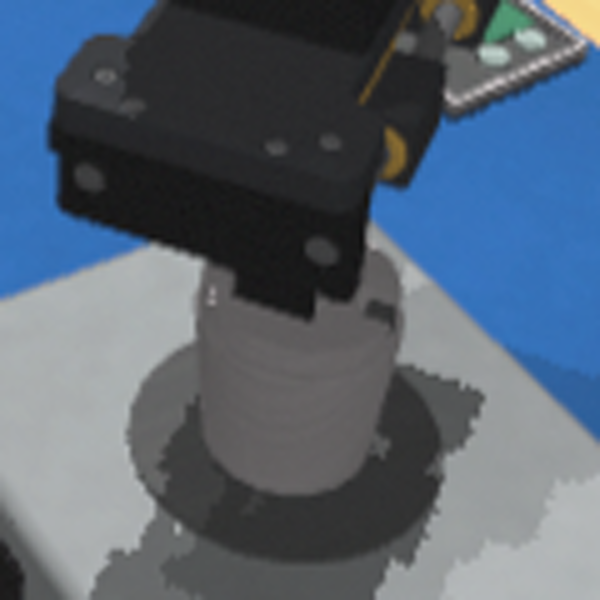

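apply_moves([
  [[0, -0.08, -0.05, 0.06, -0.003, 0.004, 0]],
])

```text
time_s: 15.12
tcp_pos: [0.5889, 0.2749, 0.1455]
ee_rot: [[0.588, -0.809, -0.001], [-0.809, -0.588, 0.003], [-0.003, -0.0, -1.0]]
wrist_force: [-0.2, 0.3, -2.8]
gripper_width: 0.295
```

apply_moves([
  [[0, -0.06, -0.04, 0, -0.002, 0.002, 0]],
])

```text
time_s: 15.2
tcp_pos: [0.5887, 0.2748, 0.1458]
ee_rot: [[0.588, -0.809, 0.0], [-0.809, -0.588, 0.003], [-0.002, -0.002, -1.0]]
wrist_force: [5.4, 2.1, -0.9]
gripper_width: 0.298
```

apply_moves([
  [[0, 0.035, 0.022, 0, -0.001, 0, 0]],
])

```text
time_s: 15.28
tcp_pos: [0.5892, 0.2752, 0.1452]
ee_rot: [[0.588, -0.809, -0.001], [-0.809, -0.588, 0.002], [-0.002, -0.0, -1.0]]
wrist_force: [-0.1, -0.3, -2.9]
gripper_width: 0.294
```

apply_moves([
  [[0, 0, 0, -0.06, 0, 0.001, 0]],
])

```text
time_s: 15.37
tcp_pos: [0.5893, 0.2752, 0.1439]
ee_rot: [[0.588, -0.809, -0.002], [-0.809, -0.588, 0.001], [-0.002, 0.001, -1.0]]
wrist_force: [-0.8, -0.1, 7.2]
gripper_width: 0.296
```

apply_moves([
  [[0, 0.01, 0, -0.06, 0, -0.001, 0]],
])

```text
time_s: 15.45
tcp_pos: [0.5894, 0.2751, 0.1434]
ee_rot: [[0.588, -0.809, -0.001], [-0.809, -0.588, 0.0], [-0.001, 0.001, -1.0]]
wrist_force: [-2.5, -0.8, 7.4]
gripper_width: 0.298
```

apply_moves([
  [[0, 0, 0, -0.06, 0, 0, 0]],
])

```text
time_s: 15.53
tcp_pos: [0.5894, 0.2751, 0.1432]
ee_rot: [[0.589, -0.808, -0.001], [-0.808, -0.589, 0.0], [-0.001, 0.001, -1.0]]
wrist_force: [-2.4, -0.2, 7.6]
gripper_width: 0.295
```

apply_moves([
  [[0, 0, 0, -0.1, 0, 0, 0]],
])

```text
time_s: 15.62
tcp_pos: [0.5895, 0.2751, 0.1426]
ee_rot: [[0.589, -0.808, -0.0], [-0.808, -0.589, -0.0], [0.0, 0.0, -1.0]]
wrist_force: [-1.4, 0.1, 9.4]
gripper_width: 0.297
```

apply_moves([
  [[0, 0, 0, -0.1, 0, 0, 0]],
])

```text
time_s: 15.7
tcp_pos: [0.5895, 0.2751, 0.1422]
ee_rot: [[0.59, -0.807, 0.001], [-0.807, -0.59, -0.001], [0.001, -0.0, -1.0]]
wrist_force: [-4.1, -0.8, 8.8]
gripper_width: 0.295
```

Plateau near 10 N while sinking: sleeve friction. Continuing in small steps.

apply_moves([
  [[0, 0.02, 0.01, -0.12, 0, 0, 0]],
])

```text
time_s: 15.78
tcp_pos: [0.5896, 0.2751, 0.142]
ee_rot: [[0.591, -0.807, 0.0], [-0.807, -0.591, -0.002], [0.002, 0.001, -1.0]]
wrist_force: [-6.9, -1.3, 16.6]
gripper_width: 0.295
```

apply_moves([
  [[0, 0.02, 0.01, -0.12, 0, 0, 0]],
])

```text
time_s: 15.87
tcp_pos: [0.5896, 0.2751, 0.142]
ee_rot: [[0.591, -0.806, 0.0], [-0.806, -0.591, -0.003], [0.002, 0.001, -1.0]]
wrist_force: [-6.0, -0.2, 13.5]
gripper_width: 0.298
```

apply_moves([
  [[0, 0, 0, -0.12, 0, 0, 0]],
])

```text
time_s: 15.95
tcp_pos: [0.5895, 0.2752, 0.142]
ee_rot: [[0.592, -0.806, 0.002], [-0.806, -0.592, -0.003], [0.003, 0.0, -1.0]]
wrist_force: [-2.8, -0.4, 10.3]
gripper_width: 0.296
```

```bash
python3 - <<'E'
from h import *
c=capture('wrist')
cv2.imwrite('pics/w11.png',cv2.resize(c['pixels'][180:290,200:360][:,:,::-1],None,fx=5,fy=5,interpolation=cv2.INTER_CUBIC))
c=capture('scene')
cv2.imwrite('pics/s11.png',cv2.resize(c['pixels'][280:350,310:400][:,:,::-1],None,fx=8,fy=8,interpolation=cv2.INTER_CUBIC))
s=sense();print(s['tcp_pos'],s['wrist_force'])
E
```

```text
[0.58951357 0.27517996 0.14199212] [-4.10916368 -0.12267151 11.46695743]
```

View pics/w11.png

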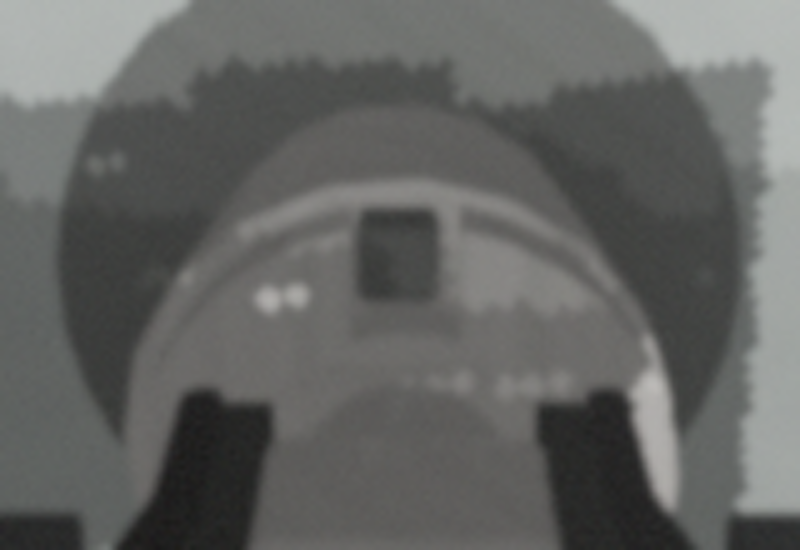

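View pics/s11.png

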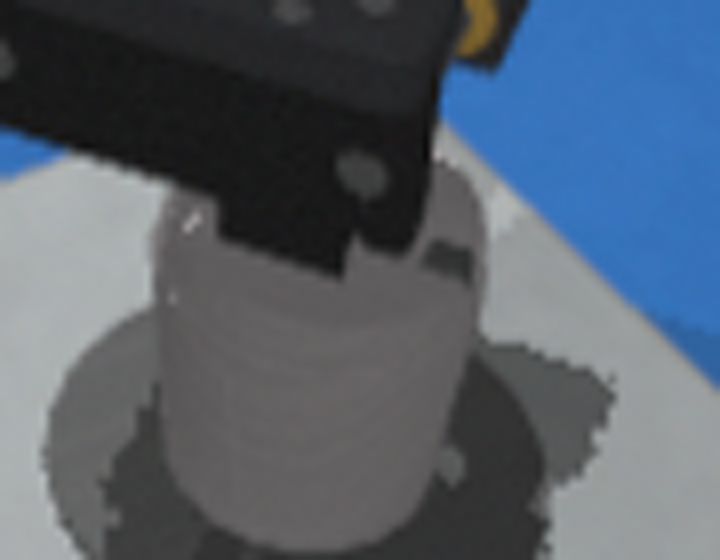

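```bash
cat > gap.py <<'E'
from h import *
for k in range(2):
    s=sense();c=capture('wrist');W=cloud(c,s)
    def med(x0,x1,y0,y1):
        P=W[y0:y1,x0:x1].reshape(-1,3);return np.nanmedian(P,0).round(4),np.nanstd(P[:,2]).round(4)
    print('dog',med(274,286,224,238)[0],'flange L',med(255,268,235,248)[0],'R',med(294,305,235,248)[0],'face front?',med(270,290,217,220)[0], 'box',med(230,250,120,150)[0])
s=sense();print(s['tcp_pos'],s['wrist_force'])
E
python3 gap.py
```

```text
dog [0.603  0.2563 0.1279] flange L [0.6071 0.2661 0.128 ] R [0.5918 0.2549 0.128 ] face front? [0.6054 0.2532 0.1198] box [0.6476 0.2378 0.0671]
dog [0.603  0.2563 0.1278] flange L [0.6071 0.2662 0.1279] R [0.5919 0.255  0.1281] face front? [0.6054 0.253  0.12  ] box [0.6476 0.2377 0.067 ]
[0.5895214  0.27515175 0.14199502] [-4.00681377 -0.5437574  10.98732198]
```

apply_moves([
  [[0, 0.02, 0, -0.16, 0, 0, 0]],
])

```text
time_s: 16.23
tcp_pos: [0.5896, 0.2751, 0.1419]
ee_rot: [[0.593, -0.805, 0.002], [-0.805, -0.593, -0.003], [0.004, 0.0, -1.0]]
wrist_force: [-9.5, -1.4, 20.7]
gripper_width: 0.296
```

apply_moves([
  [[0, 0.04, 0, -0.2, 0, 0, 0]],
])

```text
time_s: 16.32
tcp_pos: [0.5896, 0.2751, 0.1419]
ee_rot: [[0.594, -0.805, 0.002], [-0.805, -0.594, -0.004], [0.005, 0.001, -1.0]]
wrist_force: [-13.3, -0.2, 25.2]
gripper_width: 0.291
```

apply_moves([
  [[0, 0, 0, 0, 0, 0, 0], [0, 0, 0, 0, 0, 0, 0], [20, 0, 0, 0, 0, 0, 0], [60, 0, 0, 0, 0, 0, 0], [70, 0, 0, 0, 0, 0, 0], [70, 0, 0, 0, 0, 0, 0], [70, 0, 0, 0, 0, 0, 0], [70, 0, 0, 0, 0, 0, 0], [70, 0, 0, 0, 0, 0, 0], [70, 0, 0, 0, 0, 0, 0]],
])

```text
time_s: 17.15
tcp_pos: [0.5872, 0.2739, 0.1397]
ee_rot: [[0.593, -0.805, -0.005], [-0.805, -0.593, -0.008], [0.004, 0.008, -1.0]]
wrist_force: [0.3, -0.3, 0.5]
gripper_width: 0.677
```

```bash
python3 gap.py
```

```text
dog [0.6008 0.2551 0.1272] flange L [0.6051 0.2646 0.128 ] R [0.59   0.253  0.1281] face front? [0.6033 0.2512 0.1197] box [0.6448 0.2359 0.0671]
dog [0.6008 0.2549 0.1273] flange L [0.6051 0.2646 0.1279] R [0.5901 0.253  0.128 ] face front? [0.6032 0.2512 0.1197] box [0.6449 0.2358 0.067 ]
[0.58728058 0.27391786 0.13975699] [ 0.33942538 -0.20142416 -0.21293276]
```

Still flush. Retracting straight up.

apply_moves([
  [[100, 0.05, 0.03, 0.3, 0, 0, 0], [100, 0, 0, 0.4, 0, 0, 0], [100, 0, 0, 0.6, 0, 0, 0], [100, 0, 0, 0.8, 0, 0, 0], [100, 0, 0, 0.8, 0, 0, 0], [100, 0, 0, 0.8, 0, 0, 0], [100, 0, 0, 0.8, 0, 0, 0], [100, 0, 0, 0.5, 0, 0, 0], [100, 0, 0, 0, 0, 0, 0], [100, 0, 0, 0, 0, 0, 0]],
])

```text
time_s: 18.08
tcp_pos: [0.5886, 0.2742, 0.2795]
ee_rot: [[0.593, -0.805, 0.002], [-0.805, -0.593, -0.005], [0.005, 0.001, -1.0]]
wrist_force: [-0.7, 1.0, -0.3]
gripper_width: 1.002
```

```bash
python3 look.py 12; python3 - <<'E'
import numpy as np,cv2
W=np.load('w12.npz')['W'];Z=W[...,2]
r=np.hypot(W[...,0]-.589,W[...,1]-.275)<.045
for n,m in [('bob',r&(Z>.17)&(Z<.2)),('block',r&(Z>.16)&(Z<.172)),('fl',r&(Z>.12)&(Z<.14))]:
    P=W[m];q=cv2.minEnclosingCircle(P[:,:2].astype(np.float32)*1000);print(n,len(P),np.median(P,0).round(4),q)
P=W[r&(Z>.122)&(Z<.14)];a=np.c_[P[:,:2]-[.589,.275],np.ones(len(P))];co=np.linalg.lstsq(a,P[:,2],rcond=None)[0];print('flange plane',co,np.std(P[:,2]-a@co))
px=np.load('w12.npz')['px'];
E
```

```text
[0.58861937 0.27415469 0.27953795] [[ 0.59344564 -0.80487187  0.00188223]
 [-0.80485915 -0.59344725 -0.00470258]
 [ 0.00490197  0.0012758  -0.99998717]] [-0.68688301  1.02061634 -0.29327682]
bob 620 [0.5897 0.2736 0.1828] ((588.042724609375, 275.62835693359375), 10.463133811950684)
block 501 [0.5925 0.2695 0.1647] ((588.2274169921875, 275.57073974609375), 17.27401351928711)
fl 1938 [0.5964 0.2665 0.1279] ((588.9916381835938, 275.5484619140625), 29.202430725097656)
flange plane [-0.00735597  0.01151881  0.12801056] 0.001165477604476819
```

View pics/w12.png

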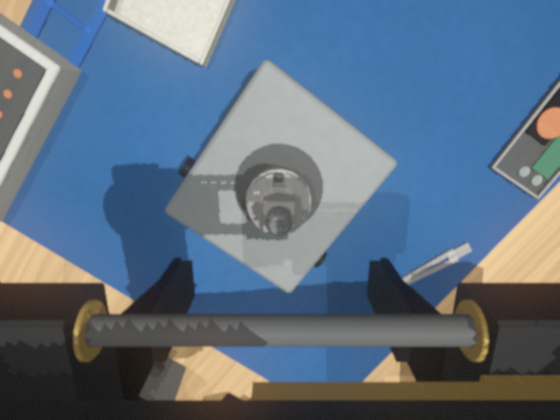

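View pics/s12.png

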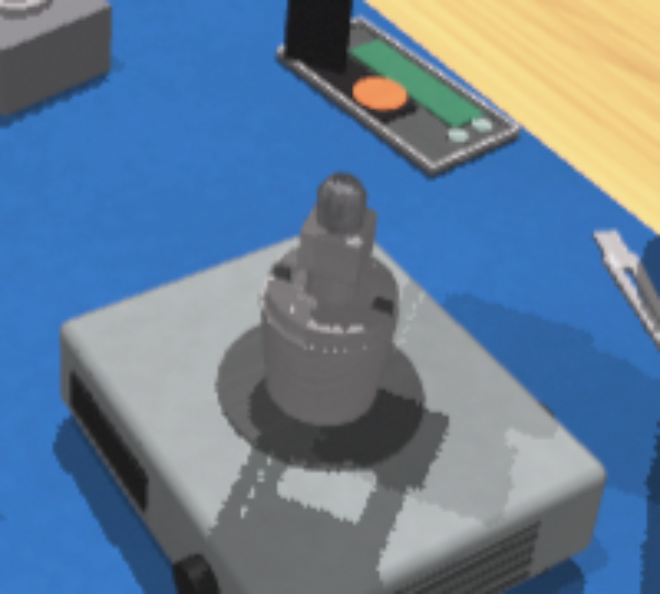

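```bash
python3 - <<'E'
from h import *
c=capture('scene')
cv2.imwrite('pics/s13.png',cv2.resize(c['pixels'][150:260,170:300][:,:,::-1],None,fx=5,fy=5))
A,b=pose(c)
for l in ['centre','chuck','arbor_grip']: print(l,[(np.round(A@np.array(r['at'])+b,4),round(r['score'],2)) for r in recognise(l,c)][:2])
E
```

```text
centre [(array([ 0.5642, -0.0947,  0.0647]), 0.74)]
chuck [(array([ 0.593 , -0.2492,  0.0848]), 0.87), (array([ 0.5902, -0.1436,  0.0523]), 0.53)]
arbor_grip [(array([0.5982, 0.2841, 0.1293]), 0.79)]
```

View pics/s13.png

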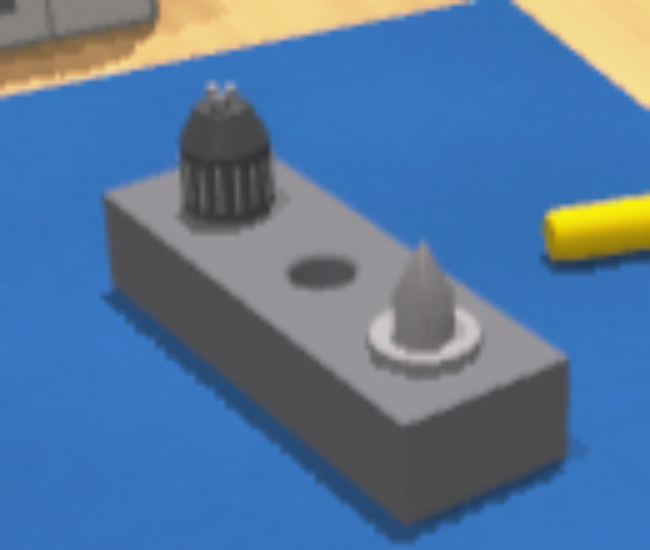

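Both bystanders stand upright where they were (crop pixels about (225,155) and (425,310)). The middle hole (320,272) is empty.

```bash
python3 -c "
from station import finish_job
print(finish_job())"
```

```text
the job is handed in; nothing more can be done
None
```

The arbor is fitted in the spindle, pressed home and released, and I handed the job in at about 18.5 s.

**What I did:** I gripped the arbor by its block, lifted it out of the middle hole and turned it about 39° to match the dog line, which I measured at 36° from the polisher's y axis. I lowered it into the socket and re-centred it once against the socket wall. The slot dropped over the dogs without a search. I pressed it through the sleeve's roughly 10 N resistance to a hard stop, then let go and backed off straight up.

**Last checks:**
- **Seating:** the flange top was flush with the dog tops to within 1 mm. The bob top read 183 mm, which is the value for a fully home arbor.
- **Centring and tilt:** the arbor was centred to about 1 mm in the wrist camera and tilted about 0.01 rad.
- **Other tools:** the centre and chuck stand upright and unmoved; the scene camera put them within 3 mm of where they were.
- **Gripper:** open and clear of everything.

**What disagreed or ran over:**
- **Sleeve contact:** I first felt the sleeve only about 2.4 mm above home, not 4 mm. I can't see the sleeve, so its travel of at least 2.5 mm is inferred from the arbor being fully home.
- **Final push:** it peaked at about 27 to 28 N net, with about 13 N of side load. That is over the advised 25 N; I estimate about 31 N in all at the spindle, below the 50 N limit.

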